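# Sort the bench's odds and ends into the colour-coded trays

## Task

Sort the small things in front of you into their trays: both memory sticks (red and blue) go flat on the floor of the yellow tray, both little bottles (plain white and red-capped dropper) upright on the floor of the blue tray, and the red-handled screwdriver lying flat on the floor of the green tray. Nothing may lie on top of anything else or on a tray's rim, and leave the fan and the red hinged case where they are.

Things in the scene. Friction and masses are not known exactly. Their poses are not given: they have to be found in the camera images.
- stick_red_center (a point): red memory stick lying flat, 18 mm (its x) by 50 mm (its y) by 8 mm high; the point is its centre, 4 mm above its underside; z up. Its y axis points to the robot's left within 0.6 rad
- stick_blue_center (a point): blue memory stick lying flat, 18 mm (its x) by 50 mm (its y) by 8 mm high; the point is its centre, 4 mm above its underside; z up. Its y axis points to the robot's left within 0.6 rad
- bottle_white_center (a point): plain white glue bottle standing upright, round, 28 mm diameter, 63 mm high with a narrow neck; the point is on its axis, half-way up (31.5 mm above its foot); z up
- bottle_red_center (a point): small white dropper bottle with a red label and a pointed red cap, standing upright, round, 25 mm diameter, 70 mm high; its round body ends 42 mm above its foot and is the part to grip (the tapered cap above gives no hold); the point is on its axis, half-way up (35 mm above its foot); z up
- driver_center (a point): thin screwdriver with a red handle, lying flat, 102 mm long along its y, 12 mm wide, 11 mm high; the point is half-way along its length, 5.5 mm above its underside. The handle (12 mm wide) runs from this point to 46 mm along +y, so the handle's middle is 20 mm along +y; the thin blade (2.4 mm) points to -y. It lies with the handle pointing away from the robot (within 0.3 rad)
- yellow_tray: yellow open sorting tray, 168 mm along its x, 112 mm along its y, 18 mm high with a slightly rounded rim (20 mm), 4 mm floor, 4 mm walls; fixed to the bench. Origin: centre of its underside; z up, so the inner floor is at z = 4 mm. Its x axis points to the robot's left, turned up to 0.12 rad
- blue_tray: blue open sorting tray, 168 mm along its x, 112 mm along its y, 18 mm high with a slightly rounded rim (20 mm), 4 mm floor, 4 mm walls; fixed to the bench. Origin: centre of its underside; z up, so the inner floor is at z = 4 mm. Its x axis points to the robot's left, turned up to 0.12 rad
- green_tray: green open sorting tray, 168 mm along its x, 112 mm along its y, 18 mm high with a slightly rounded rim (20 mm), 4 mm floor, 4 mm walls; fixed to the bench. Origin: centre of its underside; z up, so the inner floor is at z = 4 mm. Its x axis points to the robot's left, turned up to 0.12 rad
- fan_center (a point): black square case fan lying flat, 60 x 60 x 14 mm, a loose bystander; the point is its centre, 7 mm up
- case_center (a point): small oval hinged case, red on top, 49 mm (its x) by 70 mm (its y) by 31 mm high, a loose bystander; the point is its centre, 15.5 mm up

How it is judged:
By the outcome, as a careful person would: the job done as asked, in the order asked, and still so for the second after the job is handed in, with the robot touching nothing.
It also fails if it takes over 128 s, if anything falls off the work surface, if the arm or the gripper's body presses on something with over 40 N, if the wrist force passes 120 N, or if a joint passes its speed limit or range.

## Robot

A 6-joint arm with a two-finger parallel gripper is mounted at the origin on a cart in front of the work surface, level with it; the furniture and walls round the work are solid. World frame = base frame: x ahead of the robot, y to its left, z up, the work surface at z = 0. Lengths are in m, angles in rad, forces in N, time in s.
With the tool pointing down it reaches from about 0.325 to 0.85 m from the base axis. Payload 15.5 kg.
Tool frame: the origin (TCP) lies midway between the tips of the shut fingers; the grasp point (between the pads) lies 19 mm behind it; z points along the fingers, y is the line along which they close (so a half turn about z gives the same grasp; the last joint's range is limited). The gripper opens to 91 mm and grips with 3 to 60 N. Pads are 32 mm wide; open, the fingers measure 118 mm over their backs; the gripper's body (76 mm by 178 mm) begins 60 mm behind the grasp point.
Start: joints at [1.206, 0.494, 1.345, -0, 1.302, -0.096], TCP at [0.166, 0.603, 0.214] pointing down, gripper open.
Joint ranges: [-2.91, 2.91], [-0.82, 2.16], [0.22, 2.67], [-1.22, 4.37], [0.12, 2.79], [-3.08, 3.08]. Speed limits (rad/s): [1.89, 1.89, 2.57, 3.01, 3.01, 3.01].

## Interface

Orientations are given as a unit quaternion [w, x, y, z].
In Python, from bench import arm, grab_frame gives the robot as it stands. The module is installed in compiled form; this text tells all that it offers.
- The arm moves only by the tool send_rows, never from a script. Its argument "rows" is a list of rows, each a list of 2 entries, a list of its own where there are three numbers: the shift along the tool's x, y, z in m, then the turn, a rotation vector about the tool's x, y, z in rad. A call has 1 to 12 rows; each row is the pose to reach, as a shift and turn from the pose commanded when the call began, along the tool's axes at that moment; what a row does not reach only later rows make up. A row lasts 1/12 s, in which the tool goes at most 41.7 mm and 7.16 degrees, less where a joint would pass 70% of its speed; a pose out of reach is approached as far as the arm can. A call with a gripper value outside its range is refused whole. "gripper" is the finger opening in m, from 0 to 0.0912, set as the call begins (left out, the last holds). The fingers move at their own pace and stop on an object; the grip force is fixed at half the most. Time passes only in rows, so rows that repeat a pose let the fingers close. It gives the time, the measured TCP pose, the force, the opening and the grip force at its end, in the units of the state.
- arm.state(): the state, without advancing time (a new reading comes with each control period).
- grab_frame(name): name is "scene" or "top"; returns a dict with "image" (384x512x3 uint8, red, green, blue), "K" (3x3 intrinsics, pixels), "cam_to_world" (4x4, takes a point from camera to world coordinates). Camera axes: x right, y down, z forward; pixel columns grow to the right and rows downward; lengths in m; the calibration is good to about 2 mm. A picture is of the moment at which its call begins. There is no depth.
- arm.job_done(): hands the job in; it is judged then, once.
The state is a dict: "t": time; "joint_positions": joint angles; "qd": joint speeds; "tau": joint torques, N m; "ee_pos": TCP position; "orientation": TCP orientation; "wrist_force": force on the tool from outside, world axes, zero at the start; "torque": the same for the moment, N m; "finger_gap": opening from 0.0 (shut) to 1.0 (fully open); "grip_force": force on a finger pad.
Only numpy, scipy, OpenCV 4.12 (cv2) and the standard library are available. Lean on these libraries where they do the work, as an engineer would, in place of code of your own. Each camera call takes 0.05 s, during which the arm holds its last target. There are 200 camera calls.

## Working session

There is one attempt and no reset: what is moved stays moved. The work goes in short steps, Python scripts to look and compute and a tool call to move; the robot and the scene stay as the last step left them, time stands still between calls to the robot, and variables do not carry over. Pictures are saved under pics/ and viewed, at most 14 in all, crops included, and the job is handed in when it is done.

Besides the shell and the picture viewer there is one more tool, called after ">>>" as name(argument=value, ...), one argument or row to a line, values as JSON. send_rows: Moves the arm, as the interface text tells. Its arguments: {"type":"object","properties":{"rows":{"type":"array","items":{"type":"array"}},"gripper":{"type":"number"}},"required":["rows"]}

```bash
mkdir -p pics; python3 - <<'E'
from bench import arm, grab_frame
import cv2, numpy as np
for n in("scene","top"):
    f=grab_frame(n); cv2.imwrite(f"pics/{n}0.png",cv2.resize(f["image"][:,:,::-1],(800,600),interpolation=cv2.INTER_CUBIC))
    np.savez(f"{n}.npz",**f); print(n,f["K"].round(1).tolist(),f["cam_to_world"].round(3).tolist())
print(arm.state())
E
```

```text
scene [[376.4, 0.0, 250.0], [0.0, 376.4, 192.5], [0.0, 0.0, 1.0]] [[-0.231, -0.703, 0.673, -0.146], [-0.973, 0.178, -0.148, 0.144], [-0.016, -0.689, -0.725, 0.749], [0.0, 0.0, 0.0, 1.0]]
top [[457.8, 0.0, 254.9], [0.0, 457.8, 192.4], [0.0, 0.0, 1.0]] [[0.002, -0.994, 0.105, 0.347], [-1.0, -0.0, 0.014, -0.022], [-0.014, -0.105, -0.994, 1.496], [0.0, 0.0, 0.0, 1.0]]
{'t': 0.1, 'joint_positions': array([ 1.20653129e+00,  4.94121554e-01,  1.34604319e+00, -1.31018193e-05,
        1.30251126e+00, -9.55175728e-02]), 'qd': array([ 0.00064066, -0.0015941 , -0.00104177,  0.00066134, -0.00015966,
        0.00043449]), 'tau': array([ 2.02570671e-03, -8.80238414e+01, -3.82546878e+01,  7.08935363e-02,
        4.83456929e-02, -2.86345838e-06]), 'ee_pos': array([0.1658452 , 0.60224937, 0.21340638]), 'orientation': array([-1.17282858e-04,  1.33967970e-01,  9.90985514e-01, -5.28863000e-04]), 'wrist_force': array([ 0.71656554, -0.92297078, -0.75638018]), 'torque': array([-0.02822615, -0.03509592, -0.03914441]), 'grip_force': 0.0, 'finger_gap': 1.0003296217411848}
```

View pics/scene0.png

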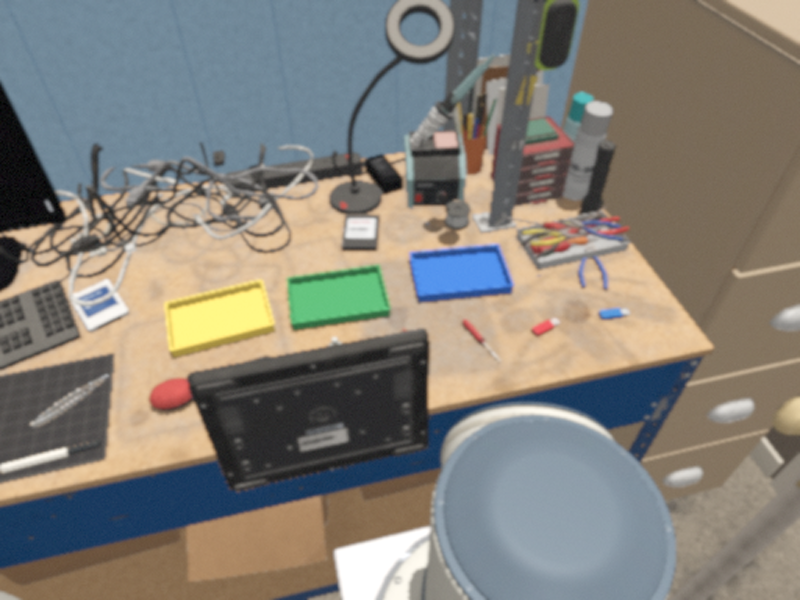

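View pics/top0.png

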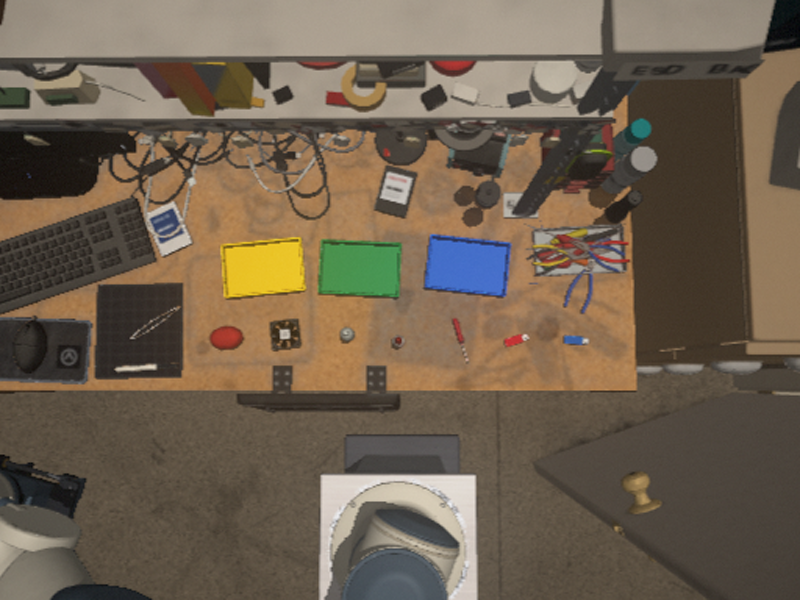

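The scene view shows yellow, green and blue trays, with a black panel near the bench edge hiding part of the row. The top view (800x600) shows the case at (227,337), fan (285,334), white bottle (347,335), dropper (398,342), driver (459,340), red stick (516,341) and blue stick (575,341).

```bash
cat > h.py <<'E'
import numpy as np
def ray(n,uv):
    f=np.load(n+".npz"); T=f["cam_to_world"]; d=T[:3,:3]@np.linalg.solve(f["K"],[*uv,1]); return T[:3,3],d
def at(n,uv,z):
    o,d=ray(n,uv); return o+d*(z-o[2])/d[2]
def tri(a,b):
    o1,d1=ray("top",a);o2,d2=ray("scene",b)
    s=np.linalg.lstsq(np.c_[d1,-d2],o2-o1,rcond=None)[0]; p,q=o1+s[0]*d1,o2+s[1]*d2; return (p+q)/2,np.linalg.norm(p-q)
E
python3 - <<'E'
from h import *; import cv2
im=np.load("top.npz")["image"][:,:,::-1]
# crop A: left half, crop B: right half, scale 5
for k,(x0,x1) in {"A":(130,270),"B":(250,410)}.items():
    cv2.imwrite(f"pics/c{k}.png",cv2.resize(im[145:260,x0:x1],None,fx=5,fy=5,interpolation=cv2.INTER_CUBIC))
s=.64
for t,c in [((238,395),(190,382)),((400,395),(425,337)),((240,407),(237,487)),((397,407),(430,445))]:
    p,e=tri(np.array(t)*s,np.array(c)*s); print(p.round(3),round(e,3))
print("edge",at("top",(320,390*s),0), at("top",(405,390*s),0))
E
```

```text
[0.313 0.29  0.178] 0.0
[ 0.314 -0.004  0.174] 0.006
[ 0.28   0.305 -0.023] 0.054
[ 0.281 -0.002 -0.038] 0.007
edge [ 0.3195303  -0.21227712  0.        ] [ 0.3200784 -0.4862276  0.       ]
```

View pics/cA.png

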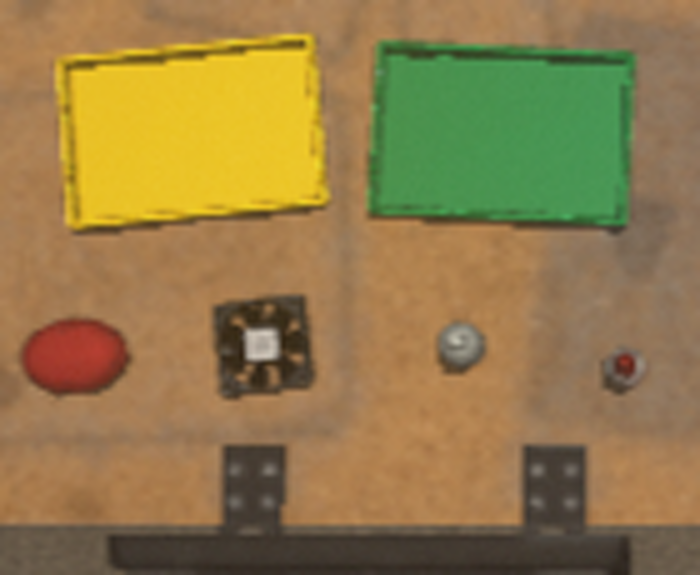

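View pics/cB.png

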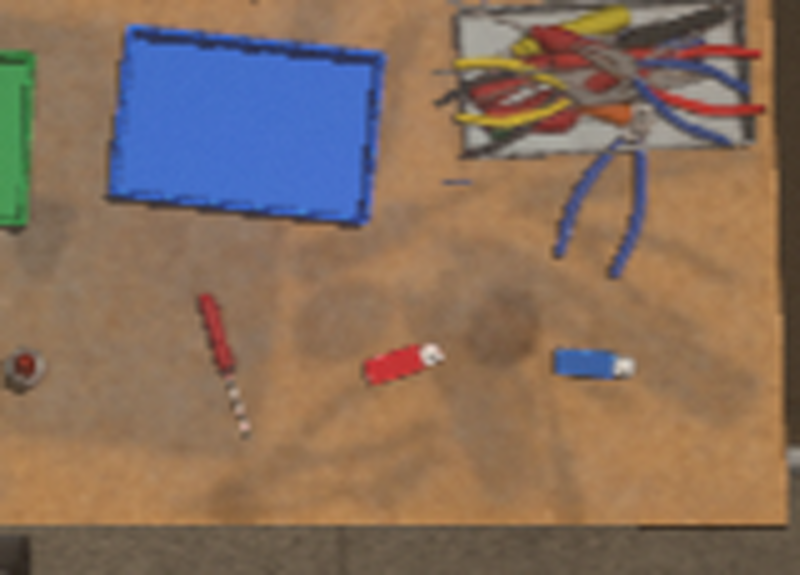

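The crops confirm the layout. Crop A has the white bottle at (460,345), the dropper cap at (627,363) and panel hinges at (250,490) and (555,490). Crop B has the driver from (205,295) to tip (246,436), the red stick from (367,373) to (442,354) and the blue stick from (555,362) to (635,366). The panel stands about 0.18 m high at x≈0.3, y 0..0.3.

```bash
python3 - <<'E'
from h import *
A=lambda u,v,z:at("top",(130+(u+.5)/5-.5,145+(v+.5)/5-.5),z)[:2]
B=lambda u,v,z:at("top",(250+(u+.5)/5-.5,145+(v+.5)/5-.5),z)[:2]
p=lambda n,x:print(n,np.round(x,4))
p("white",A(459,338,.063));p("white body",A(460,347,.035));p("drop cap",A(627,363,.07));p("drop body",A(622,372,.03))
h,t=B(205,295,.0055),B(246,436,.0055);p("driver c",(h+t)/2);p("handle mid",(h+t)/2+.02*(h-t)/np.linalg.norm(h-t));d=h-t;p("len,ang from x",[np.hypot(*d),np.arctan2(d[1],d[0])])
for n,a,b in(("red",(367,373),(442,354)),("blue",(555,362),(635,366))):
    a,b=B(*a,.006),B(*b,.006);d=a-b;p(n,(a+b)/2);p("len, ang from y",[np.hypot(*d),-np.arctan2(d[0],d[1])])
for n,F,c in(("yellow",A,[(57,60),(316,37),(328,205),(72,230)]),("green",A,[(376,42),(636,53),(627,228),(370,214)]),("bluet",B,[(128,27),(385,52),(366,225),(108,197)])):
    c=np.array([F(*q,.019) for q in c]);d=c[0]-c[1]+c[3]-c[2];p(n,c.mean(0));p("ang from y,len",[-np.arctan2(d[0],d[1]),np.hypot(*d)/2])
p("case",A(76,355,.02));p("fan",A(264,346,.01))
E
```

```text
white [0.4365 0.1029]
white body [0.4325 0.1046]
drop cap [ 0.4206 -0.0026]
drop body [0.4169 0.0011]
driver c [ 0.4226 -0.1308]
handle mid [ 0.4418 -0.1253]
len,ang from x [0.0952 0.276 ]
red [ 0.4238 -0.2469]
len, ang from y [0.0503 0.2486]
blue [ 0.4236 -0.3702]
len, ang from y [ 0.0517 -0.0491]
yellow [0.5735 0.282 ]
ang from y,len [0.0935 0.1692]
green [0.5726 0.0798]
ang from y,len [-0.0491  0.1691]
bluet [ 0.5784 -0.1447]
ang from y,len [-0.1042  0.1683]
case [0.428  0.3547]
fan [0.4345 0.2346]
```

```bash
cat > mv.py <<'E'
import sys; from bench import arm; import numpy as np
from scipy.spatial.transform import Rotation as R
def plan(*wps):
    s=arm.state(); q=np.array(s["orientation"]); R0=R.from_quat(np.r_[q[1:],q[0]]); p0=np.array(s["ee_pos"])
    for x,y,z,a in wps:
        Rt=R.from_matrix(np.c_[[-np.sin(a),np.cos(a),0],[np.cos(a),np.sin(a),0],[0,0,-1]])
        print((R0.inv().apply(np.array([x,y,z])-p0)).round(4).tolist(),(R0.inv()*Rt).as_rotvec().round(3).tolist())
if __name__=="__main__": plan(*[eval(a) for a in sys.argv[1:]])
E
python3 mv.py .4,.5,.3,1.302 .424,-.25,.3,.25
```

```text
[-0.2529, -0.0365, -0.0866] [-0.001, -0.0, 0.0]
[-0.4752, -0.7532, -0.0858] [-0.001, 0.0, 1.052]
```

>>> send_rows(
  rows=[
    [[-0.253,-0.036,-0.087],[0,0,0]],
    [[-0.253,-0.036,-0.087],[0,0,0]],
    [[-0.253,-0.036,-0.087],[0,0,0]],
    [[-0.253,-0.036,-0.087],[0,0,0]],
    [[-0.253,-0.036,-0.087],[0,0,0]],
    [[-0.253,-0.036,-0.087],[0,0,0]],
    [[-0.253,-0.036,-0.087],[0,0,0]],
    [[-0.253,-0.036,-0.087],[0,0,0]],
    [[-0.475,-0.753,-0.086],[0,0,1.052]],
    [[-0.475,-0.753,-0.086],[0,0,1.052]],
    [[-0.475,-0.753,-0.086],[0,0,1.052]],
    [[-0.475,-0.753,-0.086],[0,0,1.052]],
  ],
  gripper=0.045,
)

```text
t: 1.1
ee_pos: [0.4045, 0.3325, 0.3]
orientation: [-0.0, 0.377, 0.926, -0.0]
wrist_force: [1.9, 0.5, 1.0]
finger_gap: 0.493
grip_force: 0.0
```

```bash
python3 mv.py .424,-.25,.25,.25
```

```text
[-0.4212, -0.4029, 0.0503] [-0.001, 0.0, 0.547]
```

>>> send_rows(
  rows=[
    [[-0.421,-0.403,0.05],[0,0,0.547]],
    [[-0.421,-0.403,0.05],[0,0,0.547]],
    [[-0.421,-0.403,0.05],[0,0,0.547]],
    [[-0.421,-0.403,0.05],[0,0,0.547]],
    [[-0.421,-0.403,0.05],[0,0,0.547]],
    [[-0.421,-0.403,0.05],[0,0,0.547]],
    [[-0.421,-0.403,0.05],[0,0,0.547]],
    [[-0.421,-0.403,0.05],[0,0,0.547]],
    [[-0.421,-0.403,0.05],[0,0,0.547]],
    [[-0.421,-0.403,0.05],[0,0,0.547]],
    [[-0.421,-0.403,0.05],[0,0,0.547]],
    [[-0.421,-0.403,0.05],[0,0,0.547]],
  ],
)

```text
t: 2.1
ee_pos: [0.424, -0.1653, 0.2576]
orientation: [-0.0, 0.611, 0.791, 0.0]
wrist_force: [2.1, 0.9, 0.1]
finger_gap: 0.496
grip_force: 0.0
```

```bash
python3 mv.py .424,-.247,.06,.25
```

```text
[-0.0792, -0.0206, 0.1975] [-0.0, -0.0, 0.005]
```

>>> send_rows(
  rows=[
    [[-0.079,-0.021,0.1],[0,0,0.005]],
    [[-0.079,-0.021,0.1],[0,0,0.005]],
    [[-0.079,-0.021,0.1],[0,0,0.005]],
    [[-0.079,-0.021,0.197],[0,0,0.005]],
    [[-0.079,-0.021,0.197],[0,0,0.005]],
    [[-0.079,-0.021,0.197],[0,0,0.005]],
    [[-0.079,-0.021,0.197],[0,0,0.005]],
  ],
)

```text
t: 2.68
ee_pos: [0.4221, -0.2437, 0.0573]
orientation: [-0.004, 0.614, 0.79, -0.0]
wrist_force: [-0.5, 0.5, -0.2]
finger_gap: 0.491
grip_force: 0.0
```

```bash
python3 - <<'E'
from bench import grab_frame
import cv2,numpy as np
a=grab_frame("scene")["image"][150:300,250:450,::-1]
cv2.imwrite("pics/s1.png",cv2.resize(a,None,fx=4,fy=4,interpolation=cv2.INTER_CUBIC))
E
python3 mv.py .424,-.247,.003,.25
```

```text
[-0.003, 0.0003, 0.0565] [-0.003, -0.003, 0.0]
```

View pics/s1.png

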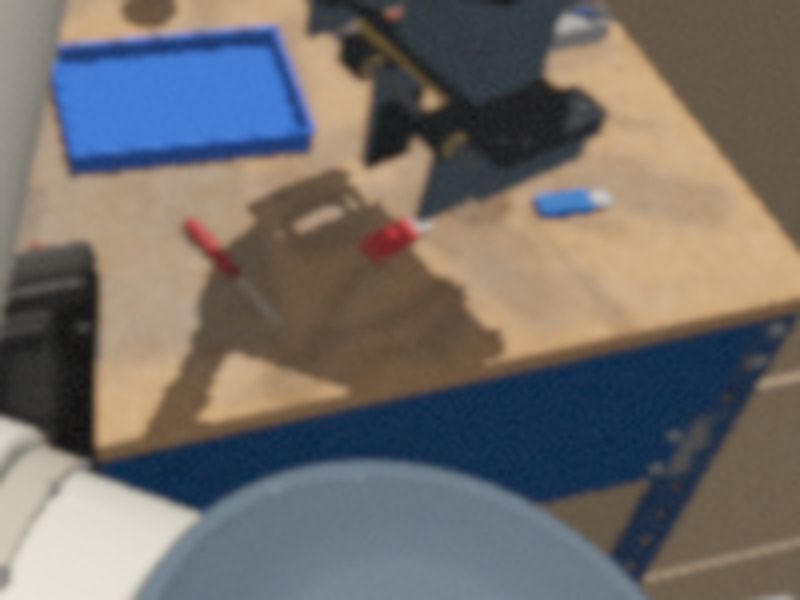

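The red stick (395,238) and blue stick (570,202) lie clear. The black gripper is seen at (360-600, 0-210) in the crop. I'll project the TCP to check this.

```bash
python3 - <<'E'
from h import *; from bench import arm
from scipy.spatial.transform import Rotation as R
f=np.load("scene.npz"); s=arm.state(); p=s["ee_pos"];q=s["orientation"];M=R.from_quat(np.r_[q[1:],q[0]])
def pr(P):
    c=np.linalg.inv(f["cam_to_world"])@np.r_[P,1]; u=f["K"]@c[:3]; u=u[:2]/u[2]; return ((u-[250,150])*4).round()
for l in([0,0,0],[0,.022,0],[0,-.022,0],[0.016,.022,0],[-0.016,.022,0],[0.016,-.022,0],[-0.016,-.022,0],[.038,.089,-.079],[-.038,.089,-.079],[.038,-.089,-.079],[-.038,-.089,-.079]): print(l,pr(p+M.apply(l)))
print("stick",pr([.424,-.247,.004]))
E
```

```text
[0, 0, 0] [411. 179.]
[0, 0.022, 0] [389. 157.]
[0, -0.022, 0] [434. 202.]
[0.016, 0.022, 0] [369. 165.]
[-0.016, 0.022, 0] [409. 148.]
[0.016, -0.022, 0] [413. 211.]
[-0.016, -0.022, 0] [454. 193.]
[0.038, 0.089, -0.079] [294.  20.]
[-0.038, 0.089, -0.079] [393. -18.]
[0.038, -0.089, -0.079] [486. 208.]
[-0.038, -0.089, -0.079] [593. 160.]
stick [399. 236.]
```

Gripper and stick match the calibration, so I descend and close.

>>> send_rows(
  rows=[
    [[-0.003,0,0.035],[0,0,0]],
    [[-0.003,0,0.045],[0,0,0]],
    [[-0.003,0,0.055],[0,0,0]],
    [[-0.003,0,0.0555],[0,0,0]],
    [[-0.003,0,0.0555],[0,0,0]],
  ],
)

```text
t: 3.15
ee_pos: [0.4253, -0.2483, 0.0062]
orientation: [0.0, 0.613, 0.79, -0.0]
wrist_force: [-0.1, -0.3, 0.8]
finger_gap: 0.495
grip_force: 0.0
```

>>> send_rows(
  rows=[
    [[0,0,0],[0,0,0]],
    [[0,0,0],[0,0,0]],
    [[0,0,0],[0,0,0]],
    [[0,0,0],[0,0,0]],
    [[0,0,0],[0,0,0]],
    [[0,0,0],[0,0,0]],
    [[0,0,0],[0,0,0]],
    [[0,0,0],[0,0,0]],
  ],
  gripper=0.0,
)

```text
t: 3.82
ee_pos: [0.4252, -0.2485, 0.0058]
orientation: [0.0, 0.613, 0.79, 0.0]
wrist_force: [0.5, 0.1, 7.5]
finger_gap: 0.181
grip_force: 30.0
```

```bash
python3 mv.py .424,-.247,.12,.25 .57,.32,.12,.09
```

```text
[0.0017, -0.0008, -0.1142] [0.0, 0.0, -0.0]
[0.515, 0.2809, -0.1143] [0.0, 0.0, 0.16]
```

>>> send_rows(
  rows=[
    [[0,0,-0.04],[0,0,0]],
    [[0,0,-0.08],[0,0,0]],
    [[0,0,-0.114],[0,0,0]],
    [[0.515,0.281,-0.114],[0,0,0.16]],
    [[0.515,0.281,-0.114],[0,0,0.16]],
    [[0.515,0.281,-0.114],[0,0,0.16]],
    [[0.515,0.281,-0.114],[0,0,0.16]],
    [[0.515,0.281,-0.114],[0,0,0.16]],
    [[0.515,0.281,-0.114],[0,0,0.16]],
    [[0.515,0.281,-0.114],[0,0,0.16]],
    [[0.515,0.281,-0.114],[0,0,0.16]],
    [[0.515,0.281,-0.114],[0,0,0.16]],
  ],
)

```text
t: 4.82
ee_pos: [0.5162, 0.1113, 0.1196]
orientation: [-0.0, 0.675, 0.738, -0.0]
wrist_force: [0.7, -1.0, -0.5]
finger_gap: 0.182
grip_force: 30.0
```

```bash
python3 mv.py .57,.32,.12,.09 .57,.32,.04,.09
```

```text
[0.203, 0.0724, -0.0005] [-0.0, 0.0, 0.0]
[0.203, 0.0724, 0.0795] [-0.0, 0.0, 0.0]
```

>>> send_rows(
  rows=[
    [[0.203,0.072,0],[0,0,0]],
    [[0.203,0.072,0],[0,0,0]],
    [[0.203,0.072,0],[0,0,0]],
    [[0.203,0.072,0],[0,0,0]],
    [[0.203,0.072,0],[0,0,0]],
    [[0.203,0.072,0],[0,0,0]],
    [[0.203,0.072,0.04],[0,0,0]],
    [[0.203,0.072,0.08],[0,0,0]],
    [[0.203,0.072,0.08],[0,0,0]],
    [[0.203,0.072,0.08],[0,0,0]],
  ],
)

```text
t: 5.65
ee_pos: [0.5683, 0.3171, 0.0383]
orientation: [-0.001, 0.675, 0.738, -0.002]
wrist_force: [0.8, -0.4, 0.6]
finger_gap: 0.181
grip_force: 30.0
```

```bash
python3 - <<'E'
from mv import plan
from bench import grab_frame
import cv2
a=grab_frame("top")["image"][130:270,120:300,::-1]
cv2.imwrite("pics/t1.png",cv2.resize(a,None,fx=4,fy=4,interpolation=cv2.INTER_CUBIC))
a=grab_frame("scene")["image"][150:270,80:260,::-1]
cv2.imwrite("pics/s2.png",cv2.resize(a,None,fx=4,fy=4,interpolation=cv2.INTER_CUBIC))
plan((.57,.32,.0105,.09))
E
```

```text
[0.0021, -0.0006, 0.031] [0.002, -0.001, -0.0]
```

View pics/s2.png

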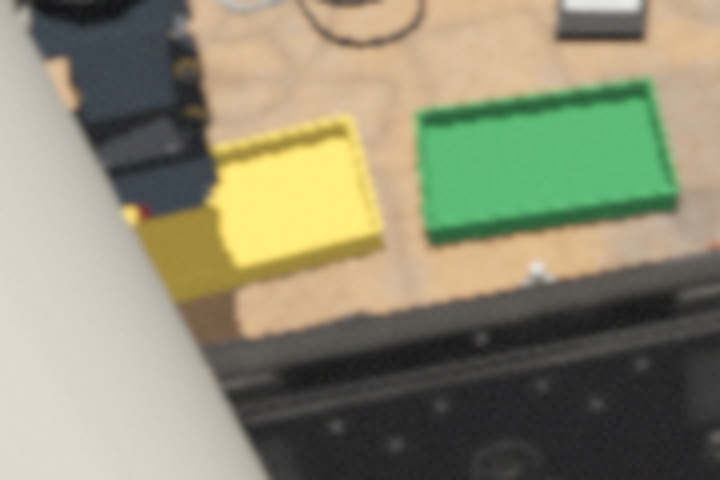

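The stick (145,212) hangs over the yellow tray's left half. I lower and release.

>>> send_rows(
  rows=[
    [[0,0,0.012],[0,0,0]],
    [[0,0,0.022],[0,0,0]],
    [[0,0,0.029],[0,0,0]],
    [[0,0,0.029],[0,0,0]],
    [[0,0,0.029],[0,0,0]],
    [[0,0,0.029],[0,0,0]],
  ],
)

```text
t: 6.25
ee_pos: [0.5697, 0.3178, 0.0106]
orientation: [-0.0, 0.675, 0.738, -0.0]
wrist_force: [-0.3, 1.4, -0.1]
finger_gap: 0.187
grip_force: 30.0
```

>>> send_rows(
  rows=[
    [[0,0,0],[0,0,0]],
    [[0,0,0],[0,0,0]],
    [[0,0,0],[0,0,0]],
    [[0,0,0],[0,0,0]],
    [[0,0,-0.03],[0,0,0]],
    [[0,0,-0.06],[0,0,0]],
    [[0,0,-0.1],[0,0,0]],
    [[0,0,-0.14],[0,0,0]],
    [[0,0,-0.14],[0,0,0]],
  ],
  gripper=0.04,
)

```text
t: 7.0
ee_pos: [0.573, 0.3194, 0.1585]
orientation: [0.002, 0.675, 0.738, 0.005]
wrist_force: [2.1, 0.6, 1.8]
finger_gap: 0.44
grip_force: 0.0
```

```bash
python3 mv.py .424,-.37,.15,-.05
```

```text
[-0.6732, -0.2105, 0.004] [0.01, -0.004, 0.14]
```

>>> send_rows(
  rows=[
    [[-0.673,-0.21,0],[0,0,0.14]],
    [[-0.673,-0.21,0],[0,0,0.14]],
    [[-0.673,-0.21,0],[0,0,0.14]],
    [[-0.673,-0.21,0],[0,0,0.14]],
    [[-0.673,-0.21,0],[0,0,0.14]],
    [[-0.673,-0.21,0],[0,0,0.14]],
    [[-0.673,-0.21,0],[0,0,0.14]],
    [[-0.673,-0.21,0],[0,0,0.14]],
    [[-0.673,-0.21,0],[0,0,0.14]],
    [[-0.673,-0.21,0],[0,0,0.14]],
    [[-0.673,-0.21,0],[0,0,0.14]],
    [[-0.673,-0.21,0],[0,0,0.14]],
  ],
)

```text
t: 8.0
ee_pos: [0.4635, -0.1729, 0.1507]
orientation: [0.0, 0.725, 0.689, 0.0]
wrist_force: [1.6, 0.6, -0.9]
finger_gap: 0.44
grip_force: 0.0
```

```bash
python3 - <<'E'
from mv import plan
from bench import grab_frame
import cv2
a=grab_frame("top")["image"][140:260,120:290,::-1]
cv2.imwrite("pics/t2.png",cv2.resize(a,None,fx=4,fy=4,interpolation=cv2.INTER_CUBIC))
plan((.4236,-.37,.05,-.05))
E
```

```text
[-0.192, -0.0293, 0.1013] [0.001, 0.003, -0.003]
```

View pics/t2.png

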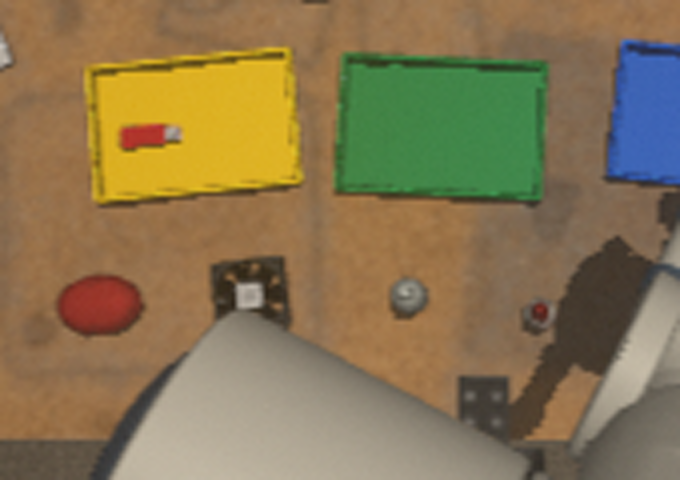

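The red stick lies flat in the yellow tray at (150,134), with space to its right. Next is the blue stick.

>>> send_rows(
  rows=[
    [[-0.192,-0.029,0],[0,0,0]],
    [[-0.192,-0.029,0],[0,0,0]],
    [[-0.192,-0.029,0],[0,0,0]],
    [[-0.192,-0.029,0],[0,0,0]],
    [[-0.192,-0.029,0],[0,0,0]],
    [[-0.192,-0.029,0.04],[0,0,0]],
    [[-0.192,-0.029,0.08],[0,0,0]],
    [[-0.192,-0.029,0.11],[0,0,0]],
    [[-0.192,-0.029,0.11],[0,0,0]],
    [[-0.192,-0.029,0.11],[0,0,0]],
  ],
)

```text
t: 8.88
ee_pos: [0.4252, -0.3607, 0.04]
orientation: [-0.001, 0.725, 0.689, -0.0]
wrist_force: [0.6, -0.7, 0.5]
finger_gap: 0.442
grip_force: 0.0
```

```bash
python3 mv.py .4236,-.37,.0055,-.05
```

```text
[-0.0095, -0.0011, 0.0345] [-0.002, -0.002, 0.0]
```

>>> send_rows(
  rows=[
    [[0,0,0.01],[0,0,0]],
    [[0,0,0.01],[0,0,0]],
    [[0,0,0.01],[0,0,0]],
  ],
)

```text
t: 9.13
ee_pos: [0.4263, -0.3617, 0.0316]
orientation: [0.001, 0.724, 0.689, -0.0]
wrist_force: [0.5, 0.4, -0.3]
finger_gap: 0.431
grip_force: 0.0
```

```bash
python3 mv.py .4236,-.37,.0055,-.05
```

```text
[-0.0084, -0.0023, 0.0261] [0.001, 0.001, 0.0]
```

>>> send_rows(
  rows=[
    [[-0.008,-0.002,0.01],[0,0,0]],
    [[-0.008,-0.002,0.02],[0,0,0]],
    [[-0.008,-0.002,0.026],[0,0,0]],
    [[-0.008,-0.002,0.026],[0,0,0]],
    [[-0.008,-0.002,0.026],[0,0,0]],
  ],
)

```text
t: 9.55
ee_pos: [0.423, -0.3688, 0.0038]
orientation: [-0.001, 0.725, 0.689, 0.0]
wrist_force: [1.1, -0.1, -0.4]
finger_gap: 0.437
grip_force: 0.0
```

>>> send_rows(
  rows=[
    [[0,0,0],[0,0,0]],
    [[0,0,0],[0,0,0]],
    [[0,0,0],[0,0,0]],
    [[0,0,0],[0,0,0]],
    [[0,0,0],[0,0,0]],
    [[0,0,0],[0,0,0]],
    [[0,0,0],[0,0,0]],
  ],
  gripper=0.0,
)

```text
t: 10.13
ee_pos: [0.4235, -0.3692, 0.0047]
orientation: [0.0, 0.725, 0.689, 0.0]
wrist_force: [-0.7, 0.8, 5.2]
finger_gap: 0.19
grip_force: 30.0
```

```bash
python3 mv.py .424,-.37,.12,-.05 .577,.244,.12,.09
```

```text
[-0.0008, 0.0006, -0.1153] [0.0, 0.0, -0.0]
[0.6201, 0.1227, -0.1154] [0.0, 0.0, -0.14]
```

>>> send_rows(
  rows=[
    [[0,0,-0.04],[0,0,0]],
    [[0,0,-0.08],[0,0,0]],
    [[0,0,-0.115],[0,0,0]],
    [[0.62,0.123,-0.115],[0,0,-0.14]],
    [[0.62,0.123,-0.115],[0,0,-0.14]],
    [[0.62,0.123,-0.115],[0,0,-0.14]],
    [[0.62,0.123,-0.115],[0,0,-0.14]],
    [[0.62,0.123,-0.115],[0,0,-0.14]],
    [[0.62,0.123,-0.115],[0,0,-0.14]],
    [[0.62,0.123,-0.115],[0,0,-0.14]],
    [[0.62,0.123,-0.115],[0,0,-0.14]],
    [[0.62,0.123,-0.115],[0,0,-0.14]],
  ],
)

```text
t: 11.13
ee_pos: [0.5146, -0.0034, 0.1195]
orientation: [0.0, 0.675, 0.738, 0.0]
wrist_force: [0.5, -0.9, 0.5]
finger_gap: 0.186
grip_force: 30.0
```

```bash
python3 mv.py .577,.244,.12,.09
```

```text
[0.2408, 0.0843, -0.0005] [0.0, 0.0, -0.0]
```

>>> send_rows(
  rows=[
    [[0.241,0.084,0],[0,0,0]],
    [[0.241,0.084,0],[0,0,0]],
    [[0.241,0.084,0],[0,0,0]],
    [[0.241,0.084,0],[0,0,0]],
    [[0.241,0.084,0],[0,0,0]],
    [[0.241,0.084,0],[0,0,0]],
    [[0.241,0.084,0],[0,0,0]],
    [[0.241,0.084,0.04],[0,0,0]],
    [[0.241,0.084,0.08],[0,0,0]],
    [[0.241,0.084,0.08],[0,0,0]],
    [[0.241,0.084,0.08],[0,0,0]],
    [[0.241,0.084,0.08],[0,0,0]],
  ],
)

```text
t: 12.13
ee_pos: [0.5773, 0.2421, 0.0411]
orientation: [0.0, 0.675, 0.738, 0.0]
wrist_force: [0.4, 0.4, 1.0]
finger_gap: 0.187
grip_force: 30.0
```

```bash
python3 mv.py .577,.244,.01,.09
```

```text
[0.0019, -0.0002, 0.0311] [0.001, -0.0, -0.0]
```

>>> send_rows(
  rows=[
    [[0,0,0.012],[0,0,0]],
    [[0,0,0.024],[0,0,0]],
    [[0,0,0.031],[0,0,0]],
    [[0,0,0.031],[0,0,0]],
    [[0,0,0.031],[0,0,0]],
    [[0,0,0.031],[0,0,0]],
  ],
)

```text
t: 12.63
ee_pos: [0.5765, 0.2421, 0.0084]
orientation: [-0.0, 0.675, 0.738, -0.0]
wrist_force: [0.3, -0.3, -0.2]
finger_gap: 0.185
grip_force: 30.0
```

>>> send_rows(
  rows=[
    [[0,0,0],[0,0,0]],
    [[0,0,0],[0,0,0]],
    [[0,0,0],[0,0,0]],
    [[0,0,0],[0,0,0]],
    [[0,0,-0.03],[0,0,0]],
    [[0,0,-0.06],[0,0,0]],
    [[0,0,-0.1],[0,0,0]],
    [[0,0,-0.14],[0,0,0]],
    [[0,0,-0.14],[0,0,0]],
  ],
  gripper=0.04,
)

```text
t: 13.38
ee_pos: [0.58, 0.2433, 0.1562]
orientation: [0.003, 0.675, 0.738, 0.005]
wrist_force: [1.2, -0.1, 1.4]
finger_gap: 0.437
grip_force: 0.0
```

```bash
python3 mv.py .434,.104,.15,1.57
```

```text
[-0.1256, -0.158, 0.0043] [0.01, 0.006, -1.48]
```

>>> send_rows(
  rows=[
    [[-0.126,-0.158,0],[0,0,-1.48]],
    [[-0.126,-0.158,0],[0,0,-1.48]],
    [[-0.126,-0.158,0],[0,0,-1.48]],
    [[-0.126,-0.158,0],[0,0,-1.48]],
    [[-0.126,-0.158,0],[0,0,-1.48]],
    [[-0.126,-0.158,0],[0,0,-1.48]],
    [[-0.126,-0.158,0],[0,0,-1.48]],
    [[-0.126,-0.158,0],[0,0,-1.48]],
    [[-0.126,-0.158,0],[0,0,-1.48]],
    [[-0.126,-0.158,0],[0,0,-1.48]],
    [[-0.126,-0.158,0],[0,0,-1.48]],
    [[-0.126,-0.158,0],[0,0,-1.48]],
  ],
  gripper=0.06,
)

```text
t: 14.38
ee_pos: [0.4306, 0.1024, 0.1486]
orientation: [0.0, -0.003, 1.0, 0.0]
wrist_force: [-0.1, -0.1, -0.1]
finger_gap: 0.656
grip_force: 0.0
```

```bash
python3 - <<'E'
from mv import plan
from bench import grab_frame
import cv2
a=grab_frame("top")["image"][140:260,120:290,::-1]
cv2.imwrite("pics/t3.png",cv2.resize(a,None,fx=4,fy=4,interpolation=cv2.INTER_CUBIC))
plan((.434,.104,.09,1.57),(.434,.104,.016,1.57))
E
```

```text
[-0.0034, 0.0015, 0.0586] [-0.0, 0.0, 0.014]
[-0.0034, 0.0015, 0.1326] [-0.0, 0.0, 0.014]
```

View pics/t3.png

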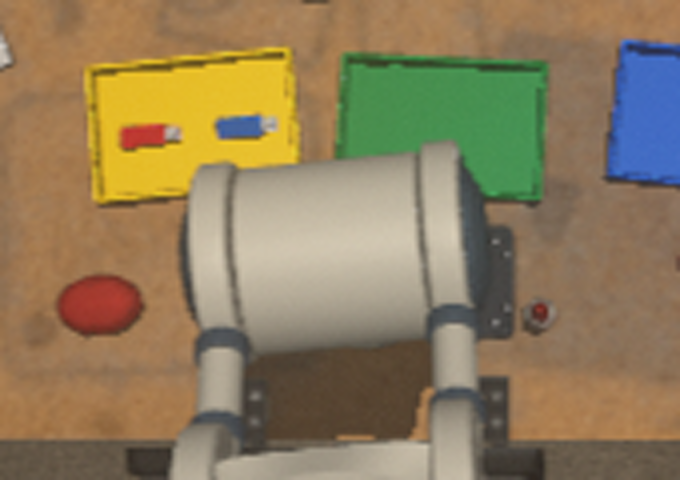

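Both sticks lie flat in the yellow tray: red at (150,134), blue at (245,126). I descend partway over the white bottle and check panel clearance.

>>> send_rows(
  rows=[
    [[-0.003,0.0015,0.03],[0,0,0.014]],
    [[-0.003,0.0015,0.06],[0,0,0.014]],
    [[-0.003,0.0015,0.075],[0,0,0.014]],
    [[-0.003,0.0015,0.075],[0,0,0.014]],
  ],
)

```text
t: 14.77
ee_pos: [0.432, 0.1038, 0.0712]
orientation: [-0.002, 0.009, 1.0, -0.0]
wrist_force: [-0.8, 0.6, 0.8]
finger_gap: 0.663
grip_force: 0.0
```

```bash
python3 - <<'E'
from mv import plan
from bench import grab_frame
import cv2
a=grab_frame("scene")["image"][:,:,::-1]
cv2.imwrite("pics/s3.png",cv2.resize(a,(800,600),interpolation=cv2.INTER_CUBIC))
plan((.434,.104,.016,1.57))
E
```

```text
[-0.0015, 0.0002, 0.0566] [-0.0, -0.003, -0.016]
```

View pics/s3.png

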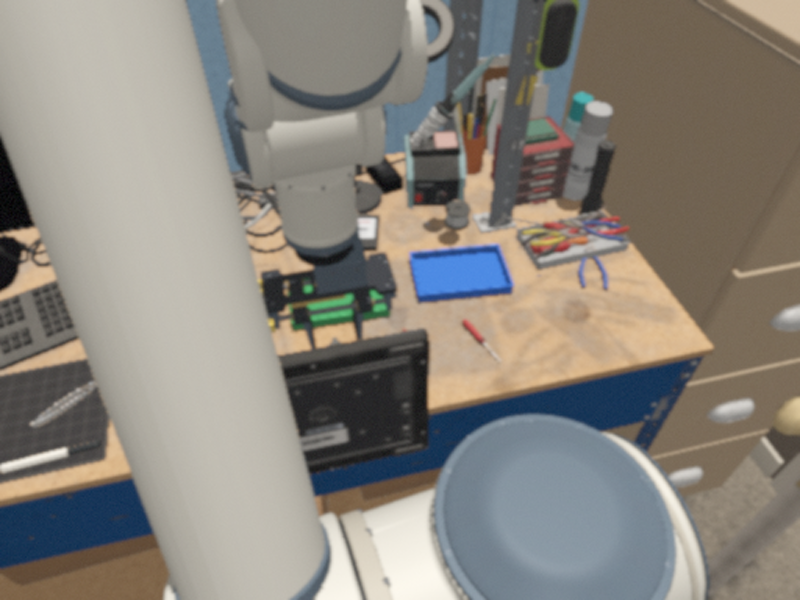

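The fingers at (312,335) and (358,325) straddle the bottle at (335,340). The arm is well above the panel.

>>> send_rows(
  rows=[
    [[-0.0015,0,0.025],[0,0,0]],
    [[-0.0015,0,0.045],[0,0,0]],
    [[-0.0015,0,0.057],[0,0,0]],
    [[-0.0015,0,0.057],[0,0,0]],
    [[-0.0015,0,0.057],[0,0,0]],
  ],
)

```text
t: 15.23
ee_pos: [0.4354, 0.104, 0.0173]
orientation: [0.0, 0.008, 1.0, 0.0]
wrist_force: [-0.3, 0.4, 0.4]
finger_gap: 0.658
grip_force: 0.0
```

>>> send_rows(
  rows=[
    [[0,0,0],[0,0,0]],
    [[0,0,0],[0,0,0]],
    [[0,0,0],[0,0,0]],
    [[0,0,0],[0,0,0]],
    [[0,0,0],[0,0,0]],
    [[0,0,0],[0,0,0]],
    [[0,0,0],[0,0,0]],
    [[0,0,0],[0,0,0]],
  ],
  gripper=0.0,
)

```text
t: 15.9
ee_pos: [0.4352, 0.104, 0.0167]
orientation: [0.0, 0.007, 1.0, 0.0]
wrist_force: [-0.9, 0.9, 8.0]
finger_gap: 0.297
grip_force: 30.0
```

```bash
python3 mv.py .432,.104,.14,1.57 .583,-.105,.14,1.47
```

```text
[0.0032, -0.0, -0.1233] [0.0, 0.0, -0.014]
[-0.1509, -0.2068, -0.1233] [0.0, 0.0, 0.086]
```

>>> send_rows(
  rows=[
    [[0,0,-0.04],[0,0,0]],
    [[0,0,-0.08],[0,0,0]],
    [[0,0,-0.123],[0,0,0]],
    [[-0.151,-0.207,-0.123],[0,0,0.086]],
    [[-0.151,-0.207,-0.123],[0,0,0.086]],
    [[-0.151,-0.207,-0.123],[0,0,0.086]],
    [[-0.151,-0.207,-0.123],[0,0,0.086]],
    [[-0.151,-0.207,-0.123],[0,0,0.086]],
    [[-0.151,-0.207,-0.123],[0,0,0.086]],
    [[-0.151,-0.207,-0.123],[0,0,0.086]],
    [[-0.151,-0.207,-0.123],[0,0,0.086]],
    [[-0.151,-0.207,-0.09],[0,0,0.086]],
  ],
)

```text
t: 16.9
ee_pos: [0.5858, -0.1062, 0.1104]
orientation: [0.004, 0.051, 0.999, -0.001]
wrist_force: [2.5, 0.1, 0.6]
finger_gap: 0.298
grip_force: 30.0
```

```bash
python3 mv.py .583,-.105,.04,1.47
```

```text
[0.0035, 0.001, 0.0704] [-0.001, 0.008, -0.001]
```

>>> send_rows(
  rows=[
    [[0.001,0.001,0.03],[0,0,0]],
    [[0.001,0.001,0.055],[0,0,0]],
    [[0.001,0.001,0.07],[0,0,0]],
    [[0.001,0.001,0.07],[0,0,0]],
    [[0.001,0.001,0.07],[0,0,0]],
    [[0.001,0.001,0.07],[0,0,0]],
  ],
)

```text
t: 17.4
ee_pos: [0.5823, -0.1038, 0.0376]
orientation: [0.0, 0.05, 0.999, -0.0]
wrist_force: [0.0, 0.3, 0.8]
finger_gap: 0.295
grip_force: 30.0
```

```bash
python3 mv.py .583,-.105,.0215,1.47
```

```text
[-0.0008, -0.0012, 0.0161] [-0.0, 0.001, 0.001]
```

>>> send_rows(
  rows=[
    [[0,0,0.006],[0,0,0]],
    [[0,0,0.012],[0,0,0]],
    [[0,0,0.0165],[0,0,0]],
    [[0,0,0.0165],[0,0,0]],
    [[0,0,0.0165],[0,0,0]],
  ],
)

```text
t: 17.82
ee_pos: [0.5822, -0.1042, 0.0199]
orientation: [0.0, 0.05, 0.999, -0.0]
wrist_force: [1.2, 0.2, 0.5]
finger_gap: 0.292
grip_force: 30.0
```

>>> send_rows(
  rows=[
    [[0,0,0],[0,0,0]],
    [[0,0,0],[0,0,0]],
    [[0,0,0],[0,0,0]],
    [[0,0,0],[0,0,0]],
    [[0,0,-0.02],[0,0,0]],
    [[0,0,-0.05],[0,0,0]],
    [[0,0,-0.09],[0,0,0]],
    [[0,0,-0.12],[0,0,0]],
    [[0,0,-0.12],[0,0,0]],
  ],
  gripper=0.05,
)

```text
t: 18.57
ee_pos: [0.5849, -0.105, 0.1459]
orientation: [0.004, 0.05, 0.999, -0.001]
wrist_force: [2.5, -0.3, 1.5]
finger_gap: 0.547
grip_force: 0.0
```

```bash
python3 mv.py .418,0,.14,1.57 .418,0,.08,1.57
```

```text
[0.1767, 0.0877, 0.0043] [-0.002, 0.008, -0.1]
[0.1772, 0.0878, 0.0643] [-0.002, 0.008, -0.1]
```

>>> send_rows(
  rows=[
    [[0.175,0.087,0.004],[0,0,-0.1]],
    [[0.175,0.087,0.004],[0,0,-0.1]],
    [[0.175,0.087,0.004],[0,0,-0.1]],
    [[0.175,0.087,0.004],[0,0,-0.1]],
    [[0.175,0.087,0.004],[0,0,-0.1]],
    [[0.175,0.087,0.004],[0,0,-0.1]],
    [[0.175,0.087,0.03],[0,0,-0.1]],
    [[0.175,0.087,0.055],[0,0,-0.1]],
    [[0.175,0.087,0.055],[0,0,-0.1]],
    [[0.175,0.087,0.055],[0,0,-0.1]],
  ],
  gripper=0.06,
)

```text
t: 19.4
ee_pos: [0.416, 0.0, 0.0847]
orientation: [-0.001, 0.0, 1.0, 0.0]
wrist_force: [-0.5, -0.4, -0.0]
finger_gap: 0.658
grip_force: 0.0
```

```bash
python3 - <<'E'
from mv import plan
from bench import grab_frame
import cv2
a=grab_frame("scene")["image"][130:260,200:350,::-1]
cv2.imwrite("pics/s4.png",cv2.resize(a,None,fx=4,fy=4,interpolation=cv2.INTER_CUBIC))
plan((.4185,-.001,.006,1.57))
E
```

```text
[-0.0019, -0.0009, 0.0794] [0.0, -0.001, -0.0]
```

View pics/s4.png

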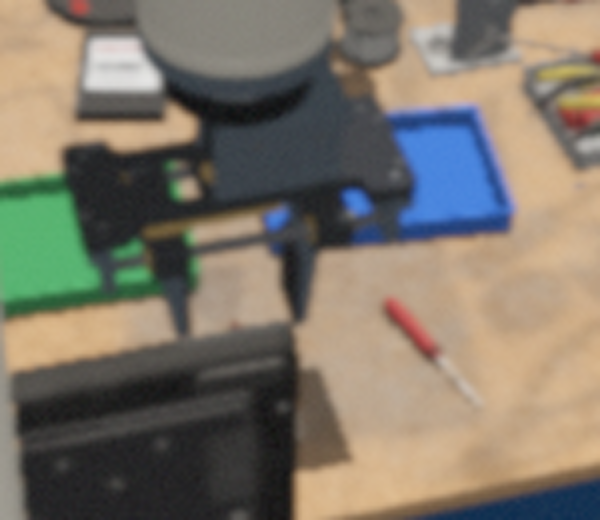

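The red cap tip (235,325) sits midway between the fingers (183,330) and (300,315). I descend and grip.

>>> send_rows(
  rows=[
    [[-0.002,-0.001,0.03],[0,0,0]],
    [[-0.002,-0.001,0.055],[0,0,0]],
    [[-0.002,-0.001,0.07],[0,0,0]],
    [[-0.002,-0.001,0.078],[0,0,0]],
    [[-0.002,-0.001,0.078],[0,0,0]],
    [[-0.002,-0.001,0.078],[0,0,0]],
  ],
)

```text
t: 19.95
ee_pos: [0.4192, -0.0012, 0.0077]
orientation: [0.0, 0.0, 1.0, -0.0]
wrist_force: [-0.2, 0.5, 0.3]
finger_gap: 0.659
grip_force: 0.0
```

>>> send_rows(
  rows=[
    [[0,0,0],[0,0,0]],
    [[0,0,0],[0,0,0]],
    [[0,0,0],[0,0,0]],
    [[0,0,0],[0,0,0]],
    [[0,0,0],[0,0,0]],
    [[0,0,0],[0,0,0]],
    [[0,0,0],[0,0,0]],
    [[0,0,0],[0,0,0]],
  ],
  gripper=0.0,
)

```text
t: 20.62
ee_pos: [0.4188, -0.0011, 0.0071]
orientation: [0.0, 0.0, 1.0, -0.0]
wrist_force: [-1.5, 0.1, 7.4]
finger_gap: 0.261
grip_force: 30.0
```

```bash
python3 mv.py .418,0,.16,1.57 .418,-.185,.16,1.47 .574,-.185,.16,1.47
```

```text
[0.0008, 0.0011, -0.1529] [-0.0, 0.0, -0.0]
[0.0006, -0.1839, -0.1529] [-0.0, 0.0, 0.1]
[-0.1554, -0.1838, -0.1528] [-0.0, 0.0, 0.1]
```

>>> send_rows(
  rows=[
    [[0,0,-0.04],[0,0,0]],
    [[0,0,-0.08],[0,0,0]],
    [[0,0,-0.12],[0,0,0]],
    [[0,0,-0.153],[0,0,0]],
    [[-0.155,-0.184,-0.153],[0,0,0.1]],
    [[-0.155,-0.184,-0.153],[0,0,0.1]],
    [[-0.155,-0.184,-0.153],[0,0,0.1]],
    [[-0.155,-0.184,-0.153],[0,0,0.1]],
    [[-0.155,-0.184,-0.153],[0,0,0.1]],
    [[-0.155,-0.184,-0.153],[0,0,0.1]],
    [[-0.155,-0.184,-0.153],[0,0,0.1]],
    [[-0.155,-0.184,-0.153],[0,0,0.1]],
  ],
)

```text
t: 21.62
ee_pos: [0.5739, -0.1863, 0.1592]
orientation: [-0.0, 0.051, 0.999, 0.0]
wrist_force: [-0.4, 0.3, -0.5]
finger_gap: 0.262
grip_force: 30.0
```

>>> send_rows(
  rows=[
    [[0,0,0.03],[0,0,0]],
    [[0,0,0.06],[0,0,0]],
    [[0,0,0.09],[0,0,0]],
    [[0,0,0.12],[0,0,0]],
    [[0,0,0.13],[0,0,0]],
    [[0,0,0.13],[0,0,0]],
    [[0,0,0.13],[0,0,0]],
  ],
)

```text
t: 22.2
ee_pos: [0.5734, -0.1847, 0.0306]
orientation: [-0.0, 0.05, 0.999, 0.0]
wrist_force: [1.0, 0.4, 0.4]
finger_gap: 0.262
grip_force: 30.0
```

```bash
python3 mv.py .574,-.185,.0115,1.47
```

```text
[-0.0006, -0.0002, 0.0191] [0.0, -0.001, 0.0]
```

>>> send_rows(
  rows=[
    [[0,0,0.007],[0,0,0]],
    [[0,0,0.014],[0,0,0]],
    [[0,0,0.0195],[0,0,0]],
    [[0,0,0.0195],[0,0,0]],
    [[0,0,0.0195],[0,0,0]],
  ],
)

```text
t: 22.62
ee_pos: [0.5737, -0.1852, 0.0106]
orientation: [0.0, 0.05, 0.999, -0.0]
wrist_force: [0.5, -0.5, -0.5]
finger_gap: 0.263
grip_force: 30.0
```

>>> send_rows(
  rows=[
    [[0,0,0],[0,0,0]],
    [[0,0,0],[0,0,0]],
    [[0,0,0],[0,0,0]],
    [[0,0,0],[0,0,0]],
    [[0,0,-0.02],[0,0,0]],
    [[0,0,-0.05],[0,0,0]],
    [[0,0,-0.09],[0,0,0]],
    [[0,0,-0.13],[0,0,0]],
    [[0,0,-0.16],[0,0,0]],
    [[0,0,-0.16],[0,0,0]],
  ],
  gripper=0.045,
)

```text
t: 23.45
ee_pos: [0.5764, -0.1863, 0.1769]
orientation: [0.004, 0.05, 0.999, -0.002]
wrist_force: [1.4, 0.5, 0.3]
finger_gap: 0.494
grip_force: 0.0
```

```bash
python3 mv.py .4418,-.1253,.15,.1
```

```text
[0.1402, 0.0473, 0.0256] [0.004, 0.009, 1.37]
```

>>> send_rows(
  rows=[
    [[0.138,0.047,0.026],[0,0,1.37]],
    [[0.138,0.047,0.026],[0,0,1.37]],
    [[0.138,0.047,0.026],[0,0,1.37]],
    [[0.138,0.047,0.026],[0,0,1.37]],
    [[0.138,0.047,0.026],[0,0,1.37]],
    [[0.138,0.047,0.026],[0,0,1.37]],
    [[0.138,0.047,0.026],[0,0,1.37]],
    [[0.138,0.047,0.026],[0,0,1.37]],
    [[0.138,0.047,0.026],[0,0,1.37]],
    [[0.138,0.047,0.026],[0,0,1.37]],
    [[0.138,0.047,0.026],[0,0,1.37]],
    [[0.138,0.047,0.026],[0,0,1.37]],
  ],
)

```text
t: 24.45
ee_pos: [0.441, -0.1245, 0.1445]
orientation: [0.0, 0.673, 0.739, 0.0]
wrist_force: [-0.1, -0.2, -0.2]
finger_gap: 0.491
grip_force: 0.0
```

```bash
python3 mv.py .4418,-.1253,.06,-1.295
```

```text
[-0.0009, 0.0007, 0.0845] [0.0, -0.0, 1.388]
```

>>> send_rows(
  rows=[
    [[-0.001,0.001,0],[0,0,1.388]],
    [[-0.001,0.001,0],[0,0,1.388]],
    [[-0.001,0.001,0],[0,0,1.388]],
    [[-0.001,0.001,0],[0,0,1.388]],
    [[-0.001,0.001,0],[0,0,1.388]],
    [[-0.001,0.001,0],[0,0,1.388]],
    [[-0.001,0.001,0],[0,0,1.388]],
    [[-0.001,0.001,0],[0,0,1.388]],
    [[-0.001,0.001,0],[0,0,1.388]],
    [[-0.001,0.001,0.03],[0,0,1.388]],
    [[-0.001,0.001,0.06],[0,0,1.388]],
    [[-0.001,0.001,0.085],[0,0,1.388]],
  ],
)

```text
t: 25.45
ee_pos: [0.4421, -0.1254, 0.0584]
orientation: [0.0, 0.99, 0.139, 0.0]
wrist_force: [0.1, -0.0, -1.2]
finger_gap: 0.495
grip_force: 0.0
```

```bash
python3 - <<'E'
from mv import plan
from bench import grab_frame
import cv2
a=grab_frame("scene")["image"][130:260,220:400,::-1]
cv2.imwrite("pics/s5.png",cv2.resize(a,None,fx=4,fy=4,interpolation=cv2.INTER_CUBIC))
plan((.4418,-.1253,.005,-1.295))
E
```

```text
[0.0014, 0.0011, 0.0499] [-0.003, 0.003, 0.008]
```

View pics/s5.png

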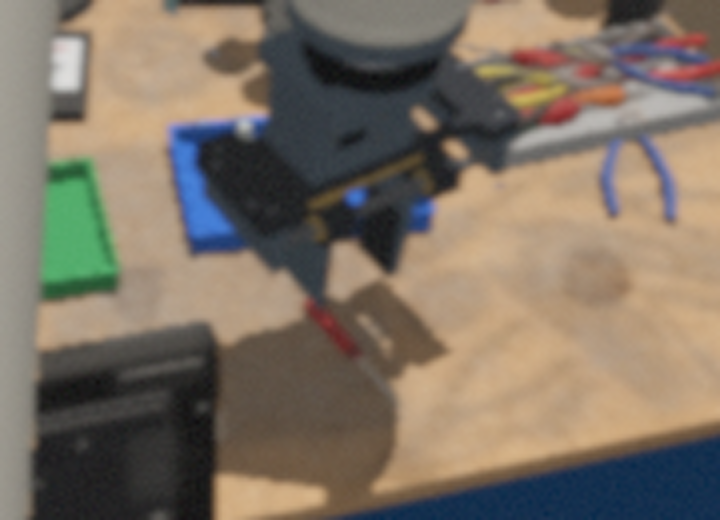

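Fingers at (318,290) and (390,265) straddle the driver, whose handle runs (308,303)-(355,352). The white bottle's top shows at (245,125). I descend and grip.

```bash
python3 - <<'E'
from h import *
f=lambda u,v,z=.008:at("scene",(220+(u+.5)/4-.5,130+(v+.5)/4-.5),z).round(4)
print(f(308,303),f(355,352),f(331,327))
E
python3 mv.py .4425,-.1253,.005,-1.295
```

```text
[ 0.4663 -0.1154  0.008 ] [ 0.4193 -0.1313  0.008 ] [ 0.4429 -0.1233  0.008 ]
[0.0021, 0.0013, 0.0499] [-0.003, 0.003, 0.008]
```

>>> send_rows(
  rows=[
    [[0.001,0.001,0.025],[0,0,0]],
    [[0.001,0.001,0.045],[0,0,0]],
    [[0.001,0.001,0.053],[0,0,0]],
    [[0.001,0.001,0.053],[0,0,0]],
    [[0.001,0.001,0.053],[0,0,0]],
  ],
)

```text
t: 25.92
ee_pos: [0.4434, -0.1261, 0.0071]
orientation: [-0.0, 0.99, 0.142, -0.0]
wrist_force: [0.1, -0.8, 0.5]
finger_gap: 0.495
grip_force: 0.0
```

>>> send_rows(
  rows=[
    [[0,0,0],[0,0,0]],
    [[0,0,0],[0,0,0]],
    [[0,0,0],[0,0,0]],
    [[0,0,0],[0,0,0]],
    [[0,0,0],[0,0,0]],
    [[0,0,0],[0,0,0]],
    [[0,0,0],[0,0,0]],
    [[0,0,0],[0,0,0]],
  ],
  gripper=0.0,
)

```text
t: 26.58
ee_pos: [0.4435, -0.1262, 0.0066]
orientation: [0.0, 0.99, 0.141, 0.0]
wrist_force: [-0.0, 0.3, 5.9]
finger_gap: 0.111
grip_force: 29.0
```

```bash
python3 mv.py .442,-.126,.12,-1.295 .5716,.0998,.12,-.049
```

```text
[-0.0014, -0.0005, -0.1134] [0.0, -0.0, 0.007]
[0.1861, -0.1812, -0.1134] [0.0, -0.0, -1.239]
```

>>> send_rows(
  rows=[
    [[0,0,-0.06],[0,0,0]],
    [[0,0,-0.113],[0,0,0]],
    [[0.188,-0.181,-0.113],[0,0,-1.239]],
    [[0.188,-0.181,-0.113],[0,0,-1.239]],
    [[0.188,-0.181,-0.113],[0,0,-1.239]],
    [[0.188,-0.181,-0.113],[0,0,-1.239]],
    [[0.188,-0.181,-0.113],[0,0,-1.239]],
    [[0.188,-0.181,-0.113],[0,0,-1.239]],
    [[0.188,-0.181,-0.113],[0,0,-1.239]],
    [[0.188,-0.181,-0.113],[0,0,-1.239]],
    [[0.188,-0.181,-0.113],[0,0,-1.239]],
    [[0.188,-0.181,-0.113],[0,0,-1.239]],
  ],
)

```text
t: 27.58
ee_pos: [0.5731, 0.1007, 0.1191]
orientation: [-0.0, 0.722, 0.692, -0.0]
wrist_force: [0.4, 0.7, -0.8]
finger_gap: 0.111
grip_force: 27.9
```

```bash
python3 mv.py .5736,.0998,.04,-.049
```

```text
[-0.0009, 0.0006, 0.0791] [-0.001, 0.0, 0.007]
```

>>> send_rows(
  rows=[
    [[-0.001,0.001,0.03],[0,0,0]],
    [[-0.001,0.001,0.06],[0,0,0]],
    [[-0.001,0.001,0.08],[0,0,0]],
    [[-0.001,0.001,0.08],[0,0,0]],
    [[-0.001,0.001,0.08],[0,0,0]],
  ],
)

```text
t: 28.0
ee_pos: [0.5736, 0.0991, 0.0389]
orientation: [-0.001, 0.724, 0.69, -0.001]
wrist_force: [0.1, 0.2, 0.0]
finger_gap: 0.108
grip_force: 27.9
```

```bash
python3 - <<'E'
from mv import plan
from bench import grab_frame
import cv2
a=grab_frame("scene")["image"][130:260,170:350,::-1]
cv2.imwrite("pics/s6.png",cv2.resize(a,None,fx=4,fy=4,interpolation=cv2.INTER_CUBIC))
plan((.5736,.0998,.011,-.049))
E
```

```text
[0.0006, -0.0009, 0.029] [-0.0, 0.0, -0.0]
```

View pics/s6.png

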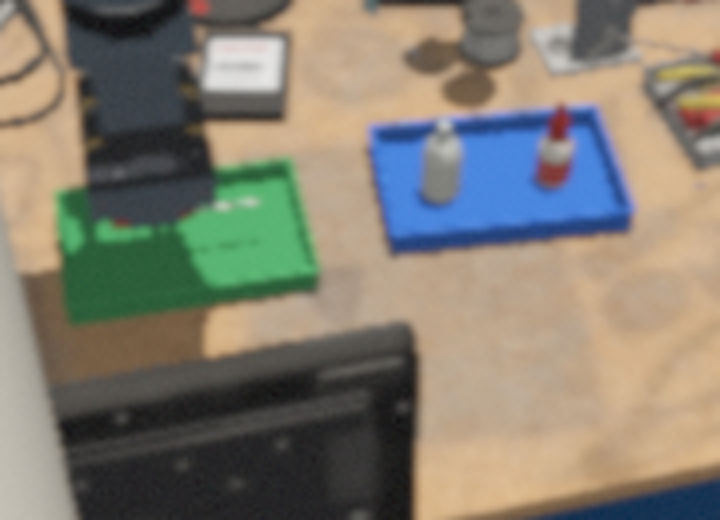

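Both bottles stand upright in the blue tray, at (440,175) and (555,160). The driver hangs level over the green tray, handle at (155,215) and blade to (260,202). I lower and release.

>>> send_rows(
  rows=[
    [[0,0,0.01],[0,0,0]],
    [[0,0,0.02],[0,0,0]],
    [[0,0,0.0285],[0,0,0]],
    [[0,0,0.0285],[0,0,0]],
    [[0,0,0.0285],[0,0,0]],
  ],
)

```text
t: 28.47
ee_pos: [0.574, 0.0991, 0.0104]
orientation: [-0.0, 0.724, 0.69, -0.0]
wrist_force: [0.1, -0.8, -0.3]
finger_gap: 0.117
grip_force: 29.5
```

>>> send_rows(
  rows=[
    [[0,0,0],[0,0,0]],
    [[0,0,0],[0,0,0]],
    [[0,0,0],[0,0,0]],
    [[0,0,0],[0,0,0]],
    [[0,0,-0.03],[0,0,0]],
    [[0,0,-0.06],[0,0,0]],
    [[0,0,-0.1],[0,0,0]],
    [[0,0,-0.14],[0,0,0]],
    [[0,0,-0.18],[0,0,0]],
    [[0,0,-0.2],[0,0,0]],
    [[0,0,-0.2],[0,0,0]],
  ],
  gripper=0.04,
)

```text
t: 29.38
ee_pos: [0.5767, 0.0994, 0.2163]
orientation: [0.003, 0.724, 0.69, 0.003]
wrist_force: [1.2, -0.4, -0.2]
finger_gap: 0.436
grip_force: 0.0
```

```bash
python3 mv.py .45,.42,.25,-.049 .42,-.3,.25,-.049
```

```text
[0.3141, -0.1419, -0.0345] [0.008, -0.001, 0.0]
[-0.4065, -0.1367, -0.0352] [0.008, -0.001, 0.0]
```

Move aside to the right for a clear final look from above.

>>> send_rows(
  rows=[
    [[-0.4,-0.14,-0.035],[0,0,0]],
    [[-0.4,-0.14,-0.035],[0,0,0]],
    [[-0.4,-0.14,-0.035],[0,0,0]],
    [[-0.4,-0.14,-0.035],[0,0,0]],
    [[-0.4,-0.14,-0.035],[0,0,0]],
    [[-0.4,-0.14,-0.035],[0,0,0]],
    [[-0.4,-0.14,-0.035],[0,0,0]],
    [[-0.4,-0.14,-0.035],[0,0,0]],
    [[-0.4,-0.14,-0.035],[0,0,0]],
    [[-0.4,-0.14,-0.035],[0,0,0]],
    [[-0.4,-0.14,-0.035],[0,0,0]],
    [[-0.4,-0.14,-0.035],[0,0,0]],
  ],
)

```text
t: 30.38
ee_pos: [0.4138, -0.296, 0.2458]
orientation: [0.0, 0.726, 0.688, -0.0]
wrist_force: [0.0, -0.1, -0.6]
finger_gap: 0.44
grip_force: 0.0
```

```bash
python3 - <<'E'
from bench import grab_frame
import cv2
a=grab_frame("top")["image"][140:260,130:330,::-1]
cv2.imwrite("pics/t9.png",cv2.resize(a,None,fx=4,fy=4,interpolation=cv2.INTER_CUBIC))
E
```

```text
(no output)
```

View pics/t9.png

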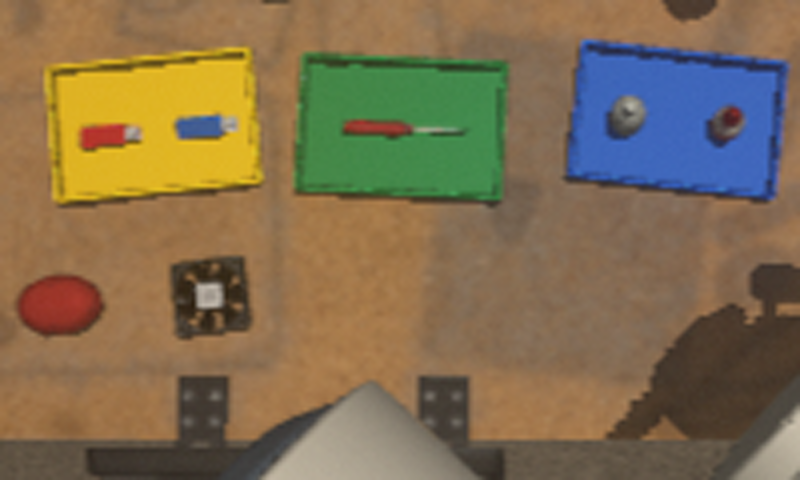

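All five things are in place: sticks at (110,135) and (205,126), driver at (405,128), bottles at (627,115) and (727,125). The fan and case have not moved.

```bash
python3 -c "
from bench import arm
print(arm.job_done())"
```

```text
the job is handed in; nothing more can be done
None
```

The job is handed in: both sticks are flat in the yellow tray, both bottles upright in the blue tray and the screwdriver flat in the green tray, with the fan and case left where they were (about 30 s of robot time).

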